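Find the unlocked well of the source safe and open it

ROBOT

A 7-joint arm with a two-finger parallel gripper is mounted at the origin on a cart in front of the work surface, level with it; the furniture and walls round the work are solid. World frame = base frame: x ahead of the robot, y to its left, z up, the work surface at z = 0. Lengths are in mm, angles in rad, forces in N, time in s.
With the tool pointing down it reaches from about 400 to 875 mm from the base axis. Payload 19.3 kg.
Tool frame: the origin (TCP) lies between the finger pads; the fingertips stand 11 mm ahead of it and the grasp point (between the pads) lies 8 mm behind it; z points along the fingers, y is the line along which they close (so a half turn about z gives the same grasp; the last joint's range is limited). The gripper opens to 85 mm and grips with 20 to 120 N. Pads are 22 mm wide; open, the fingers measure 114 mm over their backs; the gripper's body (76 mm by 85 mm) begins 54 mm behind the grasp point. The pads swing forward as they close: fully open they stand 13 mm farther back than shut.
Start: joints at [-1.351, 0.521, -0.036, 1.599, 0.021, 1.021, -0.113], TCP at [178.619, 598.924, 242.291] pointing down, gripper open.
Joint ranges: [-2.91, 2.91], [-0.3, 2.13], [-1.5, 1.42], [0.17, 2.43], [-1.26, 4.41], [0.16, 1.93], [-2.52, 2.52]. Speed limits (rad/s): [1.89, 1.89, 2.39, 2.39, 3.01, 3.01, 3.01].

INTERFACE

Orientations are given as [roll, pitch, yaw] about the fixed x, y, z axes, in that order (R = Rz(yaw) Ry(pitch) Rx(roll)).
In Python, from plant import arm gives the robot as it stands.
- The arm moves only by the tool run_rows, called after ">>>" by a JSON object that holds its "name" and its "arguments", one argument or row to a line. Schema: {"type":"object","properties":{"plan":{"type":"array","items":{"type":"array","items":{"type":"array","items":{"type":"number"},"minItems":7,"maxItems":7},"minItems":1,"maxItems":8},"minItems":1,"maxItems":1},"grip_n":{"type":"number"},"only":{"type":"string"},"quiet":{"type":"boolean"},"lines":{"type":"string"}},"required":["plan"],"additionalProperties":false}. plan is a list that holds a single list of rows (three levels of brackets), with 1 to 8 rows, each of 7 numbers: the finger opening in mm, then dx, dy, dz in shares of 1000 mm (1.0 is 1000 mm), then a rotation vector rx, ry, rz in parts of the range, where 1.0 means 2 pi rad; each row is the pose to reach, as a shift and turn from the pose commanded when the call began, along the tool's axes at that moment; what a row does not reach only later rows make up. A row lasts 1/12 s, in which the tool goes at most 41.7 mm and 0.125 rad, less where a joint would pass 70% of its speed; a pose out of reach is approached as far as the arm can. The fingers move at their own pace and stop on an object; grip_n is the grip in N (left out, the last holds). Time passes only in rows, so rows that do not move let the fingers close. The tool returns the time, the measured TCP pose, the force, the opening and the grip force at its end. only (a regular expression) keeps the lines of the reply that match it, lines (a string "A,B") keeps lines A to B, and quiet returns only ok. No shift or turn number may pass 1 either way. Input that does not fit is refused with a message, and nothing moves.
- arm.get_state(): the state, without advancing time (a new reading comes with each control period).
- arm.snapshot(name): name is "scene" or "top" or "wrist"; returns a dict with "image" (420x560x3 uint8, red, green, blue), "K" (3x3 intrinsics, pixels), "origin" and "attitude" of the camera in the world; the wrist camera has in their place "hand_eye" (4x4, takes a point from camera to tool coordinates, whose origin is the TCP and whose axes are the flange's). Camera axes: x right, y up, looking along -z (the intrinsics and any distortion apply to the point x, -y, -z); pixel columns grow to the right and rows downward; lengths in mm; the calibration is good to about 2 mm. A picture is of the moment at which its call begins: read the wrist's pose just before it. There is no depth.
- arm.job_done(): hands the job in; it is judged then, once.
The state is a dict: "t": time; "joint_pos": joint angles; "qvel": joint speeds; "effort": joint torques, N m; "eef_pos": TCP position; "tool_rot": TCP orientation; "contact_force": force on the tool from outside, world axes, zero at the start; "wrist_torque": the same for the moment, N m; "opening": finger opening in mm; "gripper_force": force on a finger pad.
Only numpy, scipy, OpenCV 4.12 (cv2) and the standard library are available. Lean on these libraries where they do the work, as an engineer would, in place of code of your own. Each camera call takes 0.05 s, during which the arm holds its last target. There are 200 camera calls.

TASK

One of the four flush rocker lids on the grey source safe is unlocked; the other three are bolted and must not be forced. With shut fingers press gently on the ribbed black pad at the far end of the lids, one after another, until you find the one that gives and press it down so that its near end rises; then push that raised end up and away from you until the lid leans back past upright against its stop. Only touch and push: do not pinch a lid between the fingers, and leave everything else on the table where it is.

Things in the scene. Friction and masses are not known exactly. Their poses are not given: they have to be found in the camera images.
- safe: grey check-source safe, fixed, 174 (x) x 292 (y) x 80 mm high; origin under its centre, at table height; its x points away from the robot, keypad face (-x) toward it. Four identical lids lie flush in its top, side by side along y, 70 mm apart. Three are bolted under the far end: 10 N on the pad gives under 1 mm, springing back; one, another each time, is free. Nothing to see tells which.
- lid_a (a joint): tip angle of rocker lid a (at y = +105 mm on the safe), rad: 0 shut and flush, 1.57 upright, 1.75 at its stop, leaning back. It turns on a pin along y, 75 mm above the table. Pad pressed down: its near part rises. A bolted lid stays under 0.12; the free one moves at 2 to 5 N on its pad, and hinge friction holds it at whatever angle it is left.
- pad_a (a point): point on the bare aluminium upper face (lid_a_c0) of lid a (54 x 124 mm), moves with it: the centre of its ribbed black pad (30 x 42 mm), 27 mm past the pin seen from the robot, 80 mm above the table when shut. The finger can follow the pad down 30 mm; the opening ends 24 mm beyond this point and is 57 mm wide.
- edge_a (a point): point on the dark steel underside (lid_a_c1) of lid a, moves with it: the middle of the lid's lower near edge, which rises, 76.5 mm from the pin on the robot's side. The lid is 7 mm thick. A finger pushing this edge from the robot's side, moving away and rising, swings the lid over; 13 mm of fixed top lies between lids, 24 mm in front of them.
- lid_b (a joint): tip angle of rocker lid b (at y = +35 mm on the safe), rad: 0 shut and flush, 1.57 upright, 1.75 at its stop, leaning back. It turns on a pin along y, 75 mm above the table. Pad pressed down: its near part rises. A bolted lid stays under 0.12; the free one moves at 2 to 5 N on its pad, and hinge friction holds it at whatever angle it is left.
- pad_b (a point): point on the bare aluminium upper face (lid_b_c0) of lid b (54 x 124 mm), moves with it: the centre of its ribbed black pad (30 x 42 mm), 27 mm past the pin seen from the robot, 80 mm above the table when shut. The finger can follow the pad down 30 mm; the opening ends 24 mm beyond this point and is 57 mm wide.
- edge_b (a point): point on the dark steel underside (lid_b_c1) of lid b, moves with it: the middle of the lid's lower near edge, which rises, 76.5 mm from the pin on the robot's side. The lid is 7 mm thick. A finger pushing this edge from the robot's side, moving away and rising, swings the lid over; 13 mm of fixed top lies between lids, 24 mm in front of them.
- lid_c (a joint): tip angle of rocker lid c (at y = -35 mm on the safe), rad: 0 shut and flush, 1.57 upright, 1.75 at its stop, leaning back. It turns on a pin along y, 75 mm above the table. Pad pressed down: its near part rises. A bolted lid stays under 0.12; the free one moves at 2 to 5 N on its pad, and hinge friction holds it at whatever angle it is left.
- pad_c (a point): point on the bare aluminium upper face (lid_c_c0) of lid c (54 x 124 mm), moves with it: the centre of its ribbed black pad (30 x 42 mm), 27 mm past the pin seen from the robot, 80 mm above the table when shut. The finger can follow the pad down 30 mm; the opening ends 24 mm beyond this point and is 57 mm wide.
- edge_c (a point): point on the dark steel underside (lid_c_c1) of lid c, moves with it: the middle of the lid's lower near edge, which rises, 76.5 mm from the pin on the robot's side. The lid is 7 mm thick. A finger pushing this edge from the robot's side, moving away and rising, swings the lid over; 13 mm of fixed top lies between lids, 24 mm in front of them.
- lid_d (a joint): tip angle of rocker lid d (at y = -105 mm on the safe), rad: 0 shut and flush, 1.57 upright, 1.75 at its stop, leaning back. It turns on a pin along y, 75 mm above the table. Pad pressed down: its near part rises. A bolted lid stays under 0.12; the free one moves at 2 to 5 N on its pad, and hinge friction holds it at whatever angle it is left.
- pad_d (a point): point on the bare aluminium upper face (lid_d_c0) of lid d (54 x 124 mm), moves with it: the centre of its ribbed black pad (30 x 42 mm), 27 mm past the pin seen from the robot, 80 mm above the table when shut. The finger can follow the pad down 30 mm; the opening ends 24 mm beyond this point and is 57 mm wide.
- edge_d (a point): point on the dark steel underside (lid_d_c1) of lid d, moves with it: the middle of the lid's lower near edge, which rises, 76.5 mm from the pin on the robot's side. The lid is 7 mm thick. A finger pushing this edge from the robot's side, moving away and rising, swings the lid over; 13 mm of fixed top lies between lids, 24 mm in front of them.
- mouse: grey computer mouse, 106 x 61 x 37 mm; a bystander; origin at the centre of its underside
- key_bunch: bunch of keys lying flat, 166 x 178 x 14 mm; a bystander; origin at the centre of its underside
- vial_a: clear sample vial with a white cap, 28 mm across, 63 mm tall, standing; a bystander; origin at the centre of its underside
- vial_b: clear sample vial with a black cap, 28 mm across, 63 mm tall, standing; a bystander; origin at the centre of its underside
- sample_jar: orange sample jar with a white lid, 54 mm across, 58 mm tall, standing; a bystander; origin at the centre of its underside
- spring_clip: black spring clip, 32 x 77 x 20 mm, lying; a bystander; origin at the centre of its underside
- black_probe: slim black probe, 13 x 85 x 13 mm, lying along its y; a bystander; origin at the centre of its underside

How it is judged:
By the outcome, as a careful person would: the job done as asked, in the order asked, and still so for the second after the job is handed in, with the robot touching nothing.
It also fails if it takes over 51 s, if anything falls off the work surface, if the arm or the gripper's body presses on something with over 40 N, if the wrist force passes 120 N, or if a joint passes its speed limit or range.

## Working session

There is one attempt and no reset: what is moved stays moved. The work goes in short steps, Python scripts to look and compute and a tool call to move; the robot and the scene stay as the last step left them, time stands still between calls to the robot, and variables do not carry over. Pictures are saved under pics/ and viewed, at most 10 in all, crops included, and the job is handed in when it is done.

```bash
ls; mkdir -p pics
```

Run:
```python
from plant import arm
import cv2,pickle
s=arm.get_state();print(s['t'],s['eef_pos'],s['tool_rot'],s['contact_force'],s['opening'])
d={}
for n in('top','scene'):
    r=arm.snapshot(n);d[n]=r;cv2.imwrite(f'pics/{n}0.png',r['image'][:,:,::-1]);print(n,{k:v for k,v in r.items() if k!='image'})
pickle.dump(d,open('d.pkl','wb'))
```

```text
pics
plant.py
0.0 [178.52908269 598.62272654 241.72015671] [-3.14045098e+00  9.22013675e-05  2.85182512e+00] [-0.08049519 -0.21179011  0.30807888] 85.24374925374309
top {'K': array([[382.25097708,   0.        , 281.46864551],
       [  0.        , 382.25097708, 208.14699329],
       [  0.        ,   0.        ,   1.        ]]), 'origin': array([ 344.78362361,  133.26470215, 1481.12005894]), 'attitude': array([ 1.76822385e-01, -9.35350654e-04, -1.56458650e+00])}
scene {'K': array([[513.20984526,   0.        , 285.5032842 ],
       [  0.        , 513.20984526, 202.53492709],
       [  0.        ,   0.        ,   1.        ]]), 'origin': array([-181.84023675, -950.48812688,  703.59149921]), 'attitude': array([ 1.11838428, -0.0142142 , -0.61085342])}
```

View pics/top0.png

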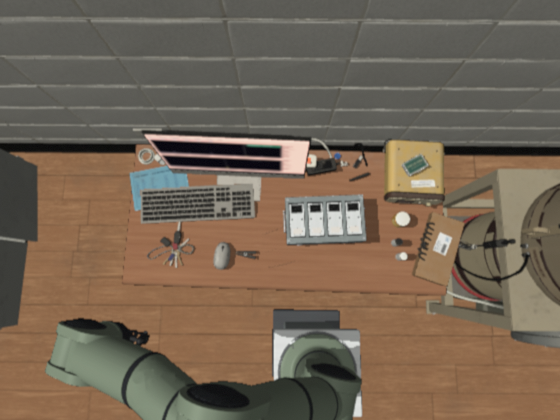

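View pics/scene0.png

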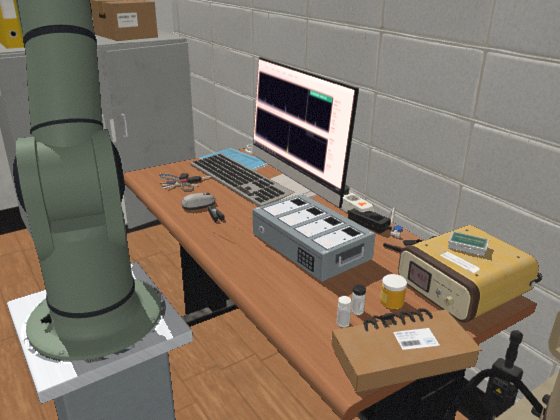

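Top view: safe at cols 285–366, rows 195–244, four white lids with their black pads at the far (upper) end; monitor behind and to the left. Now measuring the lids and pads.

Create h.py:
```python
import numpy as np,cv2,pickle
from scipy.spatial.transform import Rotation as R
def ray(r,u,v,z):
    K=r['K'];d=R.from_euler('xyz',r['attitude']).apply([(u-K[0,2])/K[0,0],-(v-K[1,2])/K[1,1],-1])
    o=r['origin'];return o+d*(z-o[2])/d[2]
def proj(r,p):
    q=R.from_euler('xyz',r['attitude']).inv().apply(np.asarray(p)-r['origin']);q=q*[1,-1,-1]
    u=r['K']@q;return u[:2]/u[2]
```

Run:
```python
from h import *
d=pickle.load(open('d.pkl','rb'))
for n,box in(('top',(280,190,372,250)),('scene',(250,190,380,280))):
    r=d[n];x0,y0,x1,y1=box
    g=cv2.cvtColor(r['image'],cv2.COLOR_RGB2GRAY)[y0:y1,x0:x1]
    g4=cv2.resize(g,None,fx=4,fy=4,interpolation=cv2.INTER_CUBIC)
    for nm,m in(('white',g4>175),('dark',g4<60)):
        k,l,st,c=cv2.connectedComponentsWithStats(m.astype(np.uint8))
        for i in range(1,k):
            if st[i,4]>250:
                u=(c[i]+.5)/4-.5+[x0,y0];
                cn=cv2.findContours((l==i).astype(np.uint8),0,2)[0][0]
                print(n,nm,st[i,4]/16,u.round(1),ray(r,*u,80).round(1), [np.round(ray(r,*((p+.5)/4-.5+[x0,y0]),80)[:2],0).tolist() for p in cv2.boxPoints(cv2.minAreaRect(cn))])
t=d['top']['image'][185:255,275:375,::-1];s=d['scene']['image'][190:280,245:385,::-1]
cv2.imwrite('pics/crop.png',np.vstack([cv2.resize(t,(420,294),interpolation=2),cv2.resize(s,(420,270),interpolation=2)]))
```

```text
top white 331.25 [353.5 221.2] [ 547.7 -133.3   80. ] [[617.0, -103.0], [621.0, -158.0], [505.0, -162.0], [501.0, -108.0]]
top white 334.3125 [334.6 222.1] [544.  -63.5  80. ] [[615.0, -34.0], [619.0, -89.0], [500.0, -93.0], [496.0, -39.0]]
top white 334.125 [315.6 223. ] [540.2   7.   80. ] [[614.0, 37.0], [618.0, -18.0], [497.0, -24.0], [493.0, 30.0]]
top white 332.3125 [296.9 223.6] [537.6  76.2  80. ] [[608.0, 107.0], [611.0, 52.0], [494.0, 46.0], [490.0, 100.0]]
top dark 48.4375 [352.5 206.4] [ 603.6 -131.1   80. ] [[613.0, -114.0], [615.0, -148.0], [594.0, -148.0], [593.0, -114.0]]
top dark 48.0 [314.9 207.9] [597.1   9.   80. ] [[606.0, 26.0], [609.0, -7.0], [588.0, -9.0], [585.0, 25.0]]
top dark 47.75 [333.7 207.1] [600.3 -61.   80. ] [[610.0, -44.0], [610.0, -78.0], [590.0, -77.0], [590.0, -44.0]]
top dark 48.0625 [296.2 208.5] [594.2  78.7  80. ] [[604.0, 96.0], [606.0, 62.0], [585.0, 61.0], [583.0, 95.0]]
scene white 73.8125 [297.3 192.5] [628.1 131.   80. ] [[591.0, 157.0], [684.0, 155.0], [660.0, 114.0], [570.0, 118.0]]
scene white 184.9375 [358.  201.4] [735.4 -10.5  80
[... 1389 characters left out ...]
[ 667.5 -110.3   80. ] [[644.0, -60.0], [689.0, -27.0], [695.0, -151.0], [653.0, -178.0]]
scene dark 106.6875 [369.9 215.3] [704.6 -91.3  80. ] [[678.0, -56.0], [710.0, -29.0], [731.0, -107.0], [699.0, -131.0]]
scene dark 58.25 [331.8 220.8] [599.8 -59.3  80. ] [[587.0, -44.0], [611.0, -26.0], [613.0, -75.0], [589.0, -91.0]]
scene dark 67.75 [350.7 231.4] [ 602.9 -129.5   80. ] [[589.0, -113.0], [614.0, -96.0], [617.0, -146.0], [593.0, -162.0]]
scene dark 157.5625 [349.4 252.7] [ 532.6 -204.2   80. ] [[492.0, -194.0], [587.0, -190.0], [571.0, -217.0], [479.0, -219.0]]
scene dark 177.4375 [305.6 259. ] [ 431.4 -169.8   80. ] [[409.0, -144.0], [451.0, -115.0], [453.0, -195.0], [413.0, -220.0]]
```

View pics/crop.png

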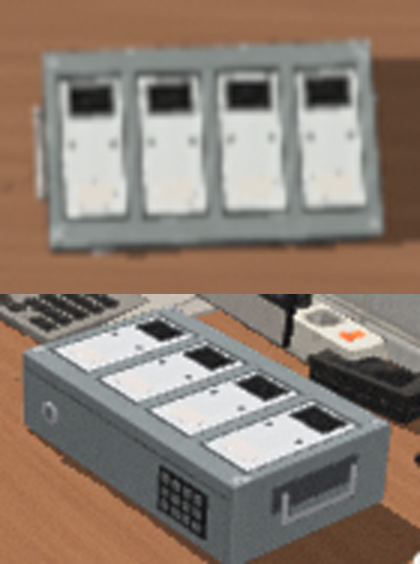

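The pads measured in the two views agree within 2 mm, 70 mm apart, giving a safe yaw of about 0.044. Next I'll work out the first move and the clearance to the monitor.

Add to h.py:
```python
def to(target,yaw=None):
    from plant import arm
    s=arm.get_state();T=R.from_euler('xyz',s['tool_rot'])
    d=T.inv().apply(np.asarray(target)-s['eef_pos'])
    print('pos',np.round(s['eef_pos'],1),'rot',np.round(s['tool_rot'],3),'F',np.round(s['contact_force'],1),'t',s['t'],'-> tool shift',d.round(1))
    if yaw is not None: print('rotvec',(T.inv()*R.from_euler('xyz',[np.pi,0,yaw])).as_rotvec().round(3))
```

Run:
```python
from h import *
d=pickle.load(open('d.pkl','rb'))
def tri(pt,ps):
    a=d['top']['origin'];b=d['scene']['origin'];u=ray(d['top'],*pt,0)-a;v=ray(d['scene'],*ps,0)-b
    s=np.linalg.lstsq(np.c_[u,-v],b-a,rcond=None)[0];return (a+u*s[0]).round(),(b+v*s[1]).round()
print(tri((308,140),(357,90)),tri((304,176),(345,205)))
to([595,79.5,215],3.186-0)
```

```text
(array([752.,  54., 377.]), array([757.,  51., 379.])) (array([728.,  47.,  45.]), array([736.,  42.,  47.]))
pos [178.6 598.7 241.8] rot [-3.141  0.     2.852] F [-0.6 -0.2  0.3] t 0.1 -> tool shift [-547.4 -378.5   27.2]
rotvec [-0.001 -0.    -0.334]
```

The manual's scale: shifts go in shares of 1000 mm and turns go in shares of 2 pi rad. Converting my numbers, -264 mm / 1000 = -0.264, -231 mm / 1000 = -0.231, -0.334 rad / 6.2832 = -0.0532.

>>> {"name": "run_rows", "arguments": {
  "plan": [
    [[0, -0.033, -0.023, 0, 0, 0, -0.0159], [0, -0.066, -0.046, 0, 0, 0, -0.0318], [0, -0.099, -0.069, 0, 0, 0, -0.0532], [0, -0.132, -0.092, 0, 0, 0, -0.0532], [0, -0.165, -0.115, 0, 0, 0, -0.0532], [0, -0.198, -0.138, 0, 0, 0, -0.0532], [0, -0.231, -0.161, 0, 0, 0, -0.0532], [0, -0.264, -0.184, 0, 0, 0, -0.0532]]
  ],
  "grip_n": 20
}}

```text
t: 0.77
eef_pos: [379.8, 345.3, 242.3]
tool_rot: [-3.141, -0.0, -3.097]
contact_force: [1.0, 1.4, 0.2]
opening: -0.2
gripper_force: 0.0
```

```bash
python3 -c "
from h import *
to([595,79.5,215],3.186)"
```

```text
pos [379.8 345.3 242.3] rot [-3.141 -0.    -3.097] F [1.  1.4 0.2] t 0.7667 -> tool shift [-203.2 -275.    27.3]
rotvec [-0. -0. -0.]
```

Scaled: -257 mm / 1000 = -0.257, -227 mm / 1000 = -0.227.

>>> {"name": "run_rows", "arguments": {
  "plan": [
    [[0, -0.024, -0.032, 0, 0, 0, 0], [0, -0.048, -0.065, 0, 0, 0, 0], [0, -0.072, -0.097, 0, 0, 0, 0], [0, -0.096, -0.13, 0.005, 0, 0, 0], [0, -0.12, -0.162, 0.01, 0, 0, 0], [0, -0.144, -0.195, 0.015, 0, 0, 0], [0, -0.168, -0.227, 0.02, 0, 0, 0], [0, -0.19, -0.257, 0.027, 0, 0, 0]]
  ]
}}

```text
t: 1.43
eef_pos: [581.4, 96.6, 215.1]
tool_rot: [-3.141, 0.0, -3.098]
contact_force: [-0.0, 1.0, 0.8]
opening: 0.1
gripper_force: 0.0
```

```bash
python3 -c "
from h import *
to([595,79.5,105],3.186)"
```

```text
pos [581.4  96.6 215.1] rot [-3.141  0.    -3.098] F [-0.   1.   0.8] t 1.4333 -> tool shift [-12.8 -17.6 110.1]
rotvec [-0.     0.    -0.001]
```

Scaled: 110 mm / 1000 = 0.11, 106 mm / 1000 = 0.106.

>>> {"name": "run_rows", "arguments": {
  "plan": [
    [[0, -0.013, -0.018, 0.015, 0, 0, 0], [0, -0.013, -0.018, 0.045, 0, 0, 0], [0, -0.013, -0.018, 0.075, 0, 0, 0], [0, -0.013, -0.018, 0.095, 0, 0, 0], [0, -0.013, -0.018, 0.106, 0, 0, 0], [0, -0.013, -0.018, 0.11, 0, 0, 0], [0, -0.013, -0.018, 0.11, 0, 0, 0]]
  ]
}}

```text
t: 2.02
eef_pos: [593.8, 81.4, 105.0]
tool_rot: [-3.141, -0.001, -3.097]
contact_force: [-0.0, 0.1, -0.2]
opening: 0.3
gripper_force: 0.0
```

Run:
```python
from h import *
from plant import arm
to([595,79.5,92])
a=arm.snapshot('scene')['image'][120:270,220:370,::-1];b=arm.snapshot('wrist')['image'][:,:,::-1]
cv2.imwrite('pics/p1.png',np.hstack([cv2.resize(a,(420,420),interpolation=2),b[:, 90:470]]))
```

```text
pos [593.8  81.4 105. ] rot [-3.141e+00 -1.000e-03 -3.097e+00] F [-0.   0.1 -0.2] t 2.0167 -> tool shift [-1.1 -2.  13. ]
```

View pics/p1.png

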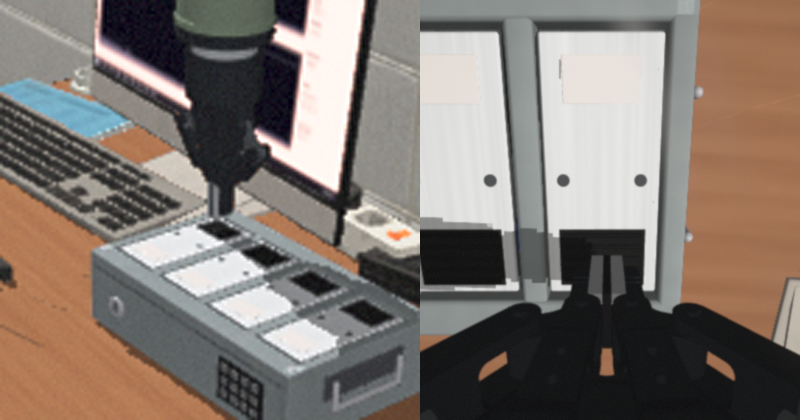

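The shut fingertips are over lid a's black pad, centred on it (wrist view around col 605, row 260). Pressing gently.

Scaled: 14 mm / 1000 = 0.014, 13.5 mm / 1000 = 0.0135.

>>> {"name": "run_rows", "arguments": {
  "plan": [
    [[0, 0, -0.001, 0.006, 0, 0, 0], [0, 0, -0.001, 0.01, 0, 0, 0], [0, 0, -0.001, 0.012, 0, 0, 0], [0, 0, -0.001, 0.013, 0, 0, 0], [0, 0, -0.001, 0.0135, 0, 0, 0], [0, 0, -0.001, 0.014, 0, 0, 0], [0, 0, -0.001, 0.014, 0, 0, 0]]
  ]
}}

```text
t: 2.7
eef_pos: [594.0, 80.4, 91.3]
tool_rot: [-3.142, -0.0, -3.097]
contact_force: [0.2, 1.0, 0.2]
opening: 0.2
gripper_force: 0.0
```

>>> {"name": "run_rows", "arguments": {
  "plan": [
    [[0, 0, 0, 0.0005, 0, 0, 0], [0, 0, 0, 0.001, 0, 0, 0], [0, 0, 0, 0.001, 0, 0, 0]]
  ]
}}

```text
t: 2.95
eef_pos: [594.2, 80.4, 90.7]
tool_rot: [3.142, 0.0, -3.097]
contact_force: [-1.6, 0.4, 5.1]
opening: 0.1
gripper_force: 2.8
```

Scaled: 0.5 mm / 1000 = 0.0005.

>>> {"name": "run_rows", "arguments": {
  "plan": [
    [[0, 0, 0, 0.0005, 0, 0, 0], [0, 0, 0, 0.0005, 0, 0, 0]]
  ]
}}

```text
t: 3.12
eef_pos: [594.2, 80.4, 90.4]
tool_rot: [3.141, 0.001, -3.097]
contact_force: [-1.2, -0.3, 9.9]
opening: -0.1
gripper_force: 4.8
```

>>> {"name": "run_rows", "arguments": {
  "plan": [
    [[0, 0, 0, 0.0005, 0, 0, 0], [0, 0, 0, 0.0005, 0, 0, 0]]
  ]
}}

```text
t: 3.28
eef_pos: [594.3, 80.4, 90.1]
tool_rot: [3.141, 0.001, -3.098]
contact_force: [-2.9, -0.3, 14.3]
opening: -0.1
gripper_force: 6.9
```

Lid a is bolted: 14 N with about 1 mm give. On to b.

Scaled: -70 mm / 1000 = -0.07, -60 mm / 1000 = -0.06.

>>> {"name": "run_rows", "arguments": {
  "plan": [
    [[0, 0, 0, -0.01, 0, 0, 0], [0, 0, -0.015, -0.018, 0, 0, 0], [0, 0, -0.04, -0.018, 0, 0, 0], [0, 0, -0.06, -0.018, 0, 0, 0], [0, 0, -0.07, -0.016, 0, 0, 0], [0, 0, -0.07, -0.008, 0, 0, 0], [0, 0, -0.07, -0.004, 0, 0, 0], [0, 0, -0.07, -0.003, 0, 0, 0]]
  ]
}}

```text
t: 3.95
eef_pos: [596.5, 11.6, 91.2]
tool_rot: [3.141, -0.001, -3.096]
contact_force: [-0.3, -0.1, 0.0]
opening: 0.5
gripper_force: 0.0
```

>>> {"name": "run_rows", "arguments": {
  "plan": [
    [[0, 0, 0, 0.0005, 0, 0, 0], [0, 0, 0, 0.001, 0, 0, 0], [0, 0, 0, 0.0015, 0, 0, 0], [0, 0, 0, 0.002, 0, 0, 0], [0, 0, 0, 0.002, 0, 0, 0]]
  ]
}}

```text
t: 4.37
eef_pos: [597.2, 11.3, 90.6]
tool_rot: [3.141, 0.0, -3.097]
contact_force: [-0.9, 4.4, 5.7]
opening: -0.3
gripper_force: 2.6
```

>>> {"name": "run_rows", "arguments": {
  "plan": [
    [[0, 0, 0, 0.0005, 0, 0, 0], [0, 0, 0, 0.001, 0, 0, 0], [0, 0, 0, 0.001, 0, 0, 0]]
  ]
}}

```text
t: 4.62
eef_pos: [597.3, 11.3, 90.1]
tool_rot: [3.141, 0.001, -3.097]
contact_force: [-3.9, 3.7, 13.2]
opening: 0.1
gripper_force: 6.7
```

Bolted too (13 N, under 1 mm). On to c.

Scaled: -71 mm / 1000 = -0.071, -60 mm / 1000 = -0.06.

>>> {"name": "run_rows", "arguments": {
  "plan": [
    [[0, 0, 0, -0.01, 0, 0, 0], [0, 0, -0.015, -0.018, 0, 0, 0], [0, 0, -0.04, -0.018, 0, 0, 0], [0, 0, -0.06, -0.018, 0, 0, 0], [0, 0, -0.071, -0.016, 0, 0, 0], [0, 0, -0.071, -0.008, 0, 0, 0], [0, 0, -0.071, -0.004, 0, 0, 0], [0, 0, -0.071, -0.003, 0, 0, 0]]
  ]
}}

```text
t: 5.28
eef_pos: [599.7, -59.2, 91.2]
tool_rot: [3.141, -0.001, -3.096]
contact_force: [0.3, 0.2, -0.4]
opening: -0.2
gripper_force: 0.0
```

>>> {"name": "run_rows", "arguments": {
  "plan": [
    [[0, 0, 0, 0.0005, 0, 0, 0], [0, 0, 0, 0.001, 0, 0, 0], [0, 0, 0, 0.0015, 0, 0, 0], [0, 0, 0, 0.002, 0, 0, 0], [0, 0, 0, 0.002, 0, 0, 0]]
  ]
}}

```text
t: 5.7
eef_pos: [600.5, -60.0, 90.5]
tool_rot: [3.141, 0.001, -3.097]
contact_force: [0.4, 1.7, 2.2]
opening: 0.4
gripper_force: 1.0
```

>>> {"name": "run_rows", "arguments": {
  "plan": [
    [[0, 0, 0, 0.0005, 0, 0, 0], [0, 0, 0, 0.001, 0, 0, 0], [0, 0, 0, 0.001, 0, 0, 0]]
  ]
}}

```text
t: 5.95
eef_pos: [600.5, -60.4, 89.4]
tool_rot: [3.142, 0.001, -3.097]
contact_force: [1.4, 2.5, 2.5]
opening: -0.0
gripper_force: 1.6
```

Lid c gives (2.5 N and sinking). Following it down.

Scaled: 9 mm / 1000 = 0.009, 7.5 mm / 1000 = 0.0075.

>>> {"name": "run_rows", "arguments": {
  "plan": [
    [[0, 0, 0, 0.0015, 0, 0, 0], [0, 0, 0, 0.003, 0, 0, 0], [0, 0, 0, 0.0045, 0, 0, 0], [0, 0, 0, 0.006, 0, 0, 0], [0, 0, 0, 0.0075, 0, 0, 0], [0, 0, 0, 0.009, 0, 0, 0]]
  ]
}}

```text
t: 6.45
eef_pos: [600.0, -60.5, 80.0]
tool_rot: [-3.142, -0.001, -3.097]
contact_force: [-0.1, 1.3, 2.7]
opening: 0.2
gripper_force: 1.4
```

>>> {"name": "run_rows", "arguments": {
  "plan": [
    [[0, 0, 0, 0.0015, 0, 0, 0], [0, 0, 0, 0.003, 0, 0, 0], [0, 0, 0, 0.0045, 0, 0, 0], [0, 0, 0, 0.006, 0, 0, 0], [0, 0, 0, 0.0075, 0, 0, 0], [0, 0, 0, 0.009, 0, 0, 0]]
  ]
}}

```text
t: 6.95
eef_pos: [600.3, -60.6, 71.2]
tool_rot: [-3.141, 0.0, -3.098]
contact_force: [0.6, -1.0, 2.8]
opening: 0.2
gripper_force: 1.2
```

>>> {"name": "run_rows", "arguments": {
  "plan": [
    [[0, 0, 0, 0.0015, 0, 0, 0], [0, 0, 0, 0.003, 0, 0, 0], [0, 0, 0, 0.0045, 0, 0, 0], [0, 0, 0, 0.006, 0, 0, 0], [0, 0, 0, 0.0075, 0, 0, 0], [0, 0, 0, 0.008, 0, 0, 0]]
  ]
}}

```text
t: 7.45
eef_pos: [600.1, -60.4, 63.0]
tool_rot: [3.142, -0.0, -3.097]
contact_force: [-0.4, -0.1, 2.5]
opening: -0.1
gripper_force: 0.9
```

Run:
```python
from h import *
from plant import arm
a=arm.snapshot('scene')['image'][120:270,250:400,::-1];b=arm.snapshot('wrist')['image'][:,:,::-1]
cv2.imwrite('pics/p2.png',np.hstack([cv2.resize(a,(420,420),interpolation=2),b[:, 90:470]]))
```

```text
(no output)
```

View pics/p2.png

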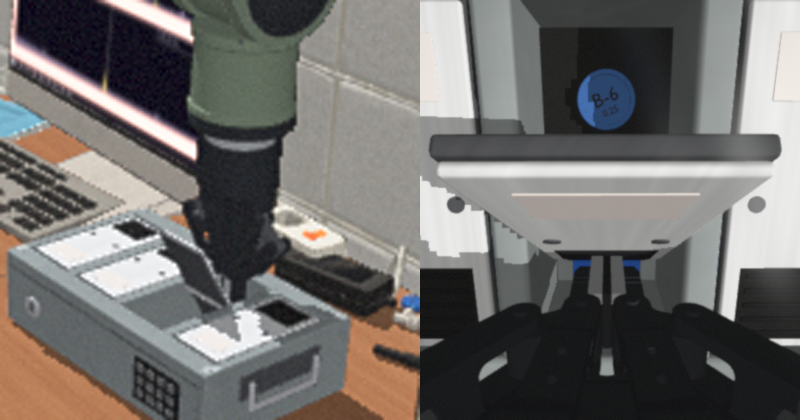

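Lid c stands about 55° up (wrist view rows 135–160 show its raised near edge), with the source compartment visible beneath. Retract upward, pass over it to the robot side.

Scaled: -150 mm / 1000 = -0.15, -140 mm / 1000 = -0.14.

>>> {"name": "run_rows", "arguments": {
  "plan": [
    [[0, 0, 0, -0.01, 0, 0, 0], [0, 0, 0, -0.035, 0, 0, 0], [0, 0, 0, -0.07, 0, 0, 0], [0, 0, 0, -0.105, 0, 0, 0], [0, 0, 0, -0.14, 0, 0, 0], [0, 0, 0, -0.15, 0, 0, 0], [0, 0, 0, -0.15, 0, 0, 0]]
  ]
}}

```text
t: 8.13
eef_pos: [601.4, -60.6, 217.2]
tool_rot: [-3.141, 0.005, -3.098]
contact_force: [-0.3, -0.6, -0.4]
opening: -0.3
gripper_force: 0.0
```

>>> {"name": "run_rows", "arguments": {
  "plan": [
    [[0, 0.035, 0, 0, 0, 0, 0], [0, 0.07, 0, 0, 0, 0, 0], [0, 0.105, 0, 0, 0, 0, 0], [0, 0.13, 0, 0, 0, 0, 0], [0, 0.13, 0, 0, 0, 0, 0], [0, 0.13, 0, 0.035, 0, 0, 0], [0, 0.13, 0, 0.065, 0, 0, 0], [0, 0.13, 0, 0.075, 0, 0, 0]]
  ]
}}

```text
t: 8.8
eef_pos: [468.5, -66.0, 135.2]
tool_rot: [3.141, -0.004, -3.097]
contact_force: [-1.0, -0.5, -1.3]
opening: -0.0
gripper_force: 0.0
```

>>> {"name": "run_rows", "arguments": {
  "plan": [
    [[0, 0, 0, 0.008, 0, 0, 0], [0, 0, 0, 0.012, 0, 0, 0], [0, 0, 0, 0.012, 0, 0, 0]]
  ]
}}

```text
t: 9.05
eef_pos: [470.5, -66.2, 126.3]
tool_rot: [-3.142, -0.0, -3.097]
contact_force: [0.1, -0.2, -0.5]
opening: -0.4
gripper_force: 0.0
```

Run:
```python
from h import *
from plant import arm
to([470,-66,125])
a=arm.snapshot('scene')['image'][120:270,220:370,::-1];b=arm.snapshot('wrist')['image'][:,:,::-1]
cv2.imwrite('pics/p3.png',np.hstack([cv2.resize(a,(420,420),interpolation=2),b[:, 90:470]]))
```

```text
pos [470.5 -66.2 126.3] rot [-3.142 -0.    -3.097] F [ 0.1 -0.2 -0.5] t 9.05 -> tool shift [0.5 0.3 1.3]
```

View pics/p3.png

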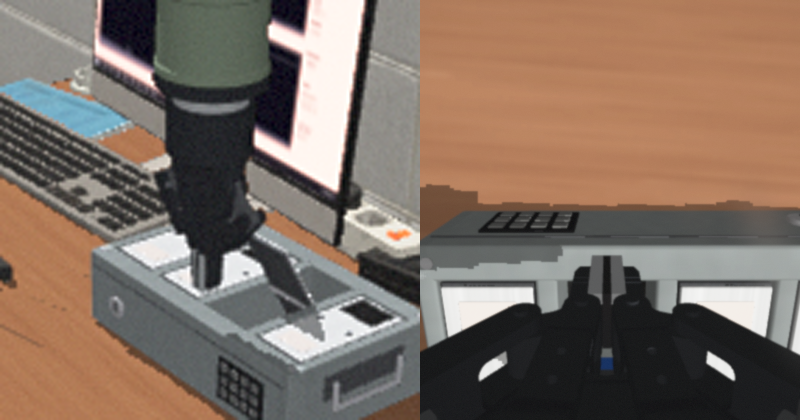

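The finger is on the near side of the raised lid, tip below its edge. Push away, rising.

Scaled: -56 mm / 1000 = -0.056, -51 mm / 1000 = -0.051.

>>> {"name": "run_rows", "arguments": {
  "plan": [
    [[0, -0.012, 0, 0, 0, 0, 0], [0, -0.022, 0, 0, 0, 0, 0], [0, -0.03, 0, 0, 0, 0, 0], [0, -0.036, 0, 0, 0, 0, 0], [0, -0.041, 0, -0.001, 0, 0, 0], [0, -0.046, 0, -0.002, 0, 0, 0], [0, -0.051, 0, -0.003, 0, 0, 0], [0, -0.056, 0, -0.004, 0, 0, 0]]
  ]
}}

```text
t: 9.82
eef_pos: [526.5, -63.8, 130.4]
tool_rot: [-3.142, -0.0, -3.097]
contact_force: [-2.1, 0.2, 1.8]
opening: -0.0
gripper_force: 0.7
```

>>> {"name": "run_rows", "arguments": {
  "plan": [
    [[0, -0.004, 0, -0.002, 0, 0, 0], [0, -0.008, 0, -0.004, 0, 0, 0], [0, -0.012, 0, -0.005, 0, 0, 0], [0, -0.016, 0, -0.006, 0, 0, 0], [0, -0.02, 0, -0.007, 0, 0, 0], [0, -0.024, 0, -0.008, 0, 0, 0]]
  ]
}}

```text
t: 10.32
eef_pos: [550.6, -62.7, 138.4]
tool_rot: [-3.142, -0.0, -3.097]
contact_force: [-0.9, -0.4, -1.6]
opening: -0.2
gripper_force: 0.3
```

Scaled: -14 mm / 1000 = -0.014, -11 mm / 1000 = -0.011.

>>> {"name": "run_rows", "arguments": {
  "plan": [
    [[0, -0.004, 0, 0, 0, 0, 0], [0, -0.008, 0, 0, 0, 0, 0], [0, -0.011, 0, 0, 0, 0, 0], [0, -0.014, 0, 0, 0, 0, 0], [0, -0.014, 0, 0, 0, 0, 0]]
  ]
}}

```text
t: 10.73
eef_pos: [564.8, -62.0, 138.2]
tool_rot: [-3.142, 0.0, -3.097]
contact_force: [-0.4, 1.1, -0.6]
opening: 0.1
gripper_force: 0.0
```

>>> {"name": "run_rows", "arguments": {
  "plan": [
    [[0, -0.0015, 0, 0, 0, 0, 0], [0, -0.003, 0, 0, 0, 0, 0], [0, -0.003, 0, 0, 0, 0, 0]]
  ]
}}

```text
t: 10.98
eef_pos: [567.4, -61.9, 138.3]
tool_rot: [-3.142, -0.0, -3.097]
contact_force: [-0.4, -0.1, -0.9]
opening: -0.2
gripper_force: 0.0
```

Scaled: -2 mm / 1000 = -0.002, -1 mm / 1000 = -0.001.

>>> {"name": "run_rows", "arguments": {
  "plan": [
    [[0, -0.001, 0, 0, 0, 0, 0], [0, -0.002, 0, 0, 0, 0, 0], [0, -0.002, 0, 0, 0, 0, 0]]
  ]
}}

```text
t: 11.23
eef_pos: [569.3, -61.9, 138.2]
tool_rot: [-3.142, -0.0, -3.097]
contact_force: [-1.2, 0.0, -0.1]
opening: 0.1
gripper_force: 0.3
```

Scaled: -2 mm / 1000 = -0.002, -1 mm / 1000 = -0.001.

>>> {"name": "run_rows", "arguments": {
  "plan": [
    [[0, -0.001, 0, 0, 0, 0, 0], [0, -0.002, 0, 0, 0, 0, 0], [0, -0.002, 0, 0, 0, 0, 0]]
  ]
}}

```text
t: 11.48
eef_pos: [569.8, -61.8, 138.1]
tool_rot: [3.141, -0.003, -3.098]
contact_force: [-10.5, 0.1, 7.3]
opening: 0.3
gripper_force: 6.1
```

>>> {"name": "run_rows", "arguments": {
  "plan": [
    [[0, -0.001, 0, 0, 0, 0, 0], [0, -0.002, 0, 0, 0, 0, 0], [0, -0.002, 0, 0, 0, 0, 0]]
  ]
}}

```text
t: 11.73
eef_pos: [570.2, -61.9, 137.9]
tool_rot: [3.141, -0.007, -3.098]
contact_force: [-21.8, 0.7, 14.8]
opening: -0.0
gripper_force: 12.4
```

Firm against the stop at the expected place (x ≈ 570). Backing off toward the robot, then up, and looking.

>>> {"name": "run_rows", "arguments": {
  "plan": [
    [[0, 0.008, 0, 0, 0, 0, 0], [0, 0.025, 0, 0, 0, 0, 0], [0, 0.055, 0, 0, 0, 0, 0], [0, 0.085, 0, 0, 0, 0, 0], [0, 0.1, 0, -0.02, 0, 0, 0], [0, 0.1, 0, -0.055, 0, 0, 0], [0, 0.1, 0, -0.09, 0, 0, 0], [0, 0.1, 0, -0.09, 0, 0, 0]]
  ]
}}

```text
t: 12.4
eef_pos: [475.6, -66.4, 234.0]
tool_rot: [-3.141, 0.008, -3.098]
contact_force: [0.2, -0.1, 0.6]
opening: -0.3
gripper_force: 0.0
```

Run:
```python
from h import *
from plant import arm
to([470,-66,228])
a=arm.snapshot('scene')['image'][:,:,::-1]
t=arm.snapshot('top')['image'][185:255,275:375,::-1]
cv2.imwrite('pics/p4.png',np.hstack([cv2.resize(a[150:290,240:380],(420,420),interpolation=2),cv2.resize(t,(380,420),interpolation=2)]))
```

```text
pos [475.6 -66.4 234. ] rot [-3.141  0.008 -3.098] F [ 0.2 -0.1  0.6] t 12.4 -> tool shift [5.7 0.6 5.9]
```

View pics/p4.png

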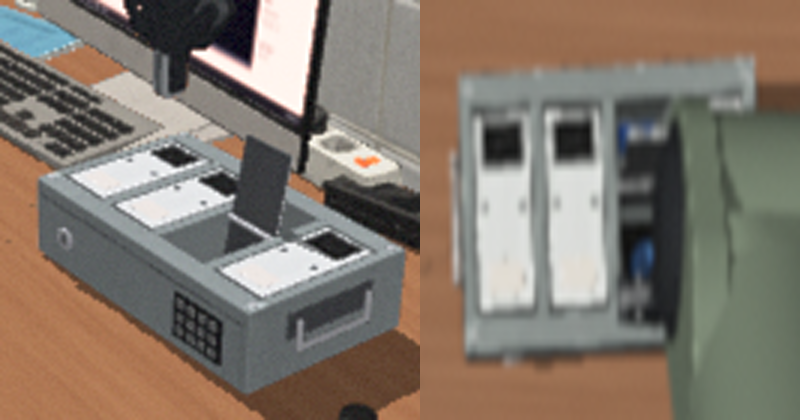

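Lid c leans back past upright (its dark underside shows at cols 240–290, rows 135–235), the other lids are flush, and the gripper is clear of everything.

>>> {"name": "run_rows", "arguments": {
  "plan": [
    [[0, 0, 0, 0, 0, 0, 0], [0, 0, 0, 0, 0, 0, 0], [0, 0, 0, 0, 0, 0, 0]]
  ]
}}

```text
t: 12.75
eef_pos: [473.0, -66.1, 227.4]
tool_rot: [3.142, -0.002, -3.097]
contact_force: [0.0, 0.2, -0.4]
opening: 0.0
gripper_force: 0.0
```

```bash
python3 -c "
from plant import arm
print(arm.job_done())"
```

```text
the job is handed in; nothing more can be done
None
```

Lid c was the unlocked one: I pressed its pad down and pushed the lid back to its stop, past upright, and handed the job in at 12.75 s with the arm clear; lids a and b were bolted and are still shut (tested at 13–14 N, slightly over the 10 N you gave), and d was not touched.

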